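# Feed the gauge head down four clicks

### The arm

A 6-joint arm with a two-finger parallel gripper is mounted at the origin on the work surface. World frame = base frame: x ahead of the robot, y to its left, z up, the work surface at z = 0. Lengths are in m, angles in degrees, forces in N, time in s.
With the tool pointing down it reaches from about 0.4 to 0.825 m from the base axis. Payload 7 kg.
Tool frame: the origin (TCP) lies at the very end of the fingers, on their centre line; the grasp point (between the pads) lies 19 mm behind it (r.hold_point_z is the distance from the TCP to the grasp point, in m); z points along the fingers, y is the direction in which the jaws open and shut (so a half turn about z gives the same grasp; the last joint's range is limited). The gripper opens to 88 mm and grips with 3 to 60 N. Pads are 19 mm wide; open, the fingers measure 130 mm over their backs; the gripper's body (78 mm by 193 mm) begins 47 mm behind the grasp point.
Start: joints at [83.199, 20.546, 0.682, 0, -70.136, -16.507], TCP at [0.267, 0.62, 0.227] pointing down, gripper open.
Joint ranges: [-176.03, 176.03], [-82.01, 121.73], [-58.28, 71.71], [-173.87, 95.51], [-174.79, -0.11], [-173.66, 173.66]. Speed limits (degrees/s): [136.94, 136.94, 172.46, 180, 180, 180].

### API

Orientations are given as [roll, pitch, yaw] about the fixed x, y, z axes, in that order (R = Rz(yaw) Ry(pitch) Rx(roll)).
In Python, from plant import r gives the robot as it stands. The module is installed in compiled form; this text tells all that it offers.
- The arm moves only by the shell command python3 -m inch 'ROWS' [FORCE]. ROWS is text: rows parted by semicolons, each of 7 numbers parted by spaces: the shift along the tool's x, y, z in m, then the turn, a rotation vector about the tool's x, y, z in rad, then the opening, from 0 (shut) to 1 (fully open). In form: tx ty tz ax ay az jaw; .... A call has 1 to 20 rows; each row shifts and turns the commanded pose from where the row before left it, along the tool's axes as they then stand; what a row does not reach is not made up. A row lasts 1/12 s, in which the tool goes at most 41.7 mm and 7.16 degrees, less where a joint would pass 70% of its speed; a pose out of reach is approached as far as the arm can. A call with a gripper value outside its range is refused whole. The fingers move at their own pace and stop on an object; FORCE is the grip in N (left out, the last holds). Time passes only in rows, so rows that do not move let the fingers close. It gives the time, the measured TCP pose, the force and the opening at its end, in the units of the state.
- r.get_state(): the state, without advancing time (a new reading comes with each control period).
- r.capture(name): name is "side" or "top"; returns the picture (420x560x3 uint8, red, green, blue); there is no depth.
- r.camera_params(name): a dict with "vfov" (degrees; the focal length in pixels is half the picture's height over the tangent of half this angle, whatever the lens; pixels are square), "cx", "cy" (the principal point, pixels), "distortion" ([k1, k2, p1, p2, k3] as OpenCV has them; the pictures are not rectified), "R" (3x3) and "t" (3): a world point X has camera coordinates R X + t. Camera axes: x right, y down, z forward; pixel columns grow to the right and rows downward; lengths in m; the calibration is good to about 2 mm. A picture is of the moment at which its call begins. camera_params takes no time and is no camera call.
- r.close_job(): hands the job in, once; it reports no verdict.
Trained networks look in the newest picture that a camera, given by its name, has taken for a name from the list of things; names that differ only in an ending like _2 or _b are one class to them, and where a whole thing is asked for, a point or a joint stands for the part that bears it (a point fixed in the world has none). Each returns a list of dicts, best first, with "p" (0 to 1); they miss things now and then, are a little off and sometimes report something else, mostly with a low value. They report only what shows in the picture. A call takes as long as a camera call.
- r.recognise(target, camera): "xy" ([column, row] in pixels, amid what is visible of it).
The state is a dict: "time_s": time; "joints": joint angles; "qd": joint speeds; "joint_torque": joint torques, N m; "tcp_pos": TCP position; "eef_rot": TCP orientation; "contact_force": force on the tool from outside, world axes, zero at the start; "moment": the same for the moment, N m; "gripper_width": finger opening in m.
Only numpy, scipy, OpenCV 4.12 (cv2) and the standard library are available. Lean on these libraries where they do the work, as an engineer would, in place of code of your own. Each camera call takes 0.05 s, during which the arm holds its last target.

### The job

On the gauge stand, turn the black click-stop handwheel exactly four clicks clockwise, seen from above, from where it now rests: push its upright red handle round from one side with your fingertips, without gripping it, and do not go past the fourth click. Leave the wheel resting in that click, take your fingers away, and leave everything else on the bench as it is.

Things in the scene. Friction and masses are not known exactly. Their poses are not given: they have to be found in the camera images.
- stand: fixed gauge stand: dark steel base 200 x 160 x 22 mm, two columns, a drum 132 mm across from 130 to 168 mm high, topped by a plain aluminium index ring 168 mm across (top at 169 mm) with twelve black ticks, one per click. Origin on the table under the wheel's axis, z up
- wheel_axis (a point): fixed point on the handwheel's vertical axis, level with the top face of the wheel, 188 mm above the table. The wheel is a black disc 140 mm across and 16 mm thick with a white mark on its rim, just outside the handle
- handwheel (a joint): angle of the handwheel, rad, grows clockwise seen from above. Twelve stops a turn, at the multiples of pi/6 (30 degrees); starts at rest in stop 0, 1, 2 or 3. A sprung roller holds it: about 4 to 6 N at the handle frees it, the force fades towards half-way, and just past it (by 0.55 of a click) the wheel snaps on by itself, up to 14 mm ahead of the finger. Pushed below 0.1 m/s it does not coast past a stop
- crank_top (a point): centre of the top end of the red upright handle: a fixed round post 22 mm across standing on the wheel 52 mm from its axis; it rises 56 mm above the wheel, to 244 mm above the table. Moves with the wheel
- crank: the same red handle; origin on its centre line 60 mm under its top end (4 mm below the wheel's top face), z up. It does not spin on its own
- bearing: steel ring, 40 mm outside, 20 mm bore, 12 mm tall, lying on the stand's base under the gauge; a bystander, origin under its centre
- wrench: steel open-ended wrench, 180 mm, lying on the table beside the stand; a bystander, origin at the middle underneath
- screwdriver: red-handled screwdriver, 200 mm, lying on the table beside the stand; a bystander, origin at the middle underneath
- oil: yellow oil bottle, 52 mm across, 115 mm tall; a bystander, origin under its centre
- bin: empty orange parts bin, 120 x 100 x 50 mm; a bystander, origin under its centre
- spool: turned brass part, 44 mm across the flange, 50 mm tall; a bystander, origin under its centre

How it is judged (in metres and radians):
On the way:
1. the handle is being pushed by the fingers, one to three and a half clicks on (contact force between the fingers and crank above 0.3 N and distance of crank_top from where it was at the start of the episode between 0.0216 and 0.0825 m), for 0.02 s.
At the end, for the whole second after the job is handed in: the handwheel rests in the click stop four clicks (120 degrees) clockwise of where it started, within a quarter click, and every bystander is within 15 mm of its first place (distance of crank_top from where it was at the start of the episode between 0.0865 and 0.0933 m and value of joint handwheel between 1.88496 and 3.87463 rad and velocity of joint handwheel between -0.05 and 0.05 rad/s and distance of each of bearing, wrench, screwdriver, oil, bin, spool from where it was at the start of the episode below 0.015 m); the robot touches nothing.
It fails at once if the wheel was turned past the fourth click (more than half a click beyond it) (distance of crank_top from where it was at the start of the episode above 0.0966 m).
It fails at once if the wheel was turned anticlockwise, out of the stops it can start in (value of joint handwheel below -0.314159 rad).
It fails at once if the handle was gripped between the fingers (horizontal distance between the grasp point and crank_top below 0.012 m and z of the grasp point in the frame of crank_top below 0.012 m and contact force between the fingers and crank above 0.5 N).
It fails at once if a bystander was moved or lifted (distance of any of bearing, wrench, screwdriver, oil, bin, spool from where it was at the start of the episode above 0.015 m).
It also fails if it takes over 48 s, if anything falls off the work surface, if the arm or the gripper's body presses on something with over 40 N, if the wrist force passes 120 N, or if a joint passes its speed limit or range.

## Working session

There is one attempt and no reset: what is moved stays moved. The work goes in short steps, Python scripts to look and compute and a shell command to move; the robot and the scene stay as the last step left them, time stands still between calls to the robot, and variables do not carry over. Pictures are saved under pics/ and viewed, and the job is handed in when it is done.

```bash
mkdir -p pics
cat > h.py <<'E'
import numpy as np, cv2
from plant import r
def K(n):
    p=r.camera_params(n); f=210/np.tan(np.radians(p['vfov'])/2)
    return np.array([[f,0,p['cx']],[0,f,p['cy']],[0,0,1]]),np.array(p['distortion'],float),np.array(p['R']),np.array(p['t'])
def proj(n,X):
    k,d,R,t=K(n); return cv2.projectPoints(np.array(X,float).reshape(-1,3),cv2.Rodrigues(R)[0],t,k,d)[0].reshape(-1,2)
def onz(n,uv,z):
    k,d,R,t=K(n); u=cv2.undistortPoints(np.array(uv,float).reshape(-1,1,2),k,d).reshape(-1,2)
    o=-R.T@t; out=[]
    for a in u:
        v=R.T@np.array([a[0],a[1],1]); out.append(o+v*(z-o[2])/v[2])
    return np.array(out)
def snap(n,f):
    im=r.capture(n); cv2.imwrite(f'pics/{f}.png',im[:,:,::-1]); return im
E
python3 - <<'E'
from h import *
snap('top','t0');snap('side','s0')
for c in('top','side'):
    print(c,-K(c)[2].T@K(c)[3], K(c)[2].round(2).tolist())
    for n in('crank_top','crank','handwheel','stand'): print(n,r.recognise(n,c)[:2])
print(r.get_state())
E
```

```text
top [0.48257612 0.03048282 1.11957763] [[0.02, -1.0, 0.02], [-1.0, -0.03, -0.07], [0.07, -0.02, -1.0]]
crank_top []
crank []
handwheel [{'xy': [322.0, 225.5], 'p': 0.65}]
stand [{'xy': [318.5, 225.5], 'p': 0.75}, {'xy': [309.4, 205.6], 'p': 0.63}]
side [-0.37581222 -0.58162205  1.11633106] [[0.53, -0.85, -0.01], [-0.56, -0.35, -0.75], [0.63, 0.41, -0.66]]
crank_top [{'xy': [302.6, 191.1], 'p': 0.43}]
crank [{'xy': [305.8, 197.2], 'p': 0.51}, {'xy': [276.8, 240.3], 'p': 0.36}]
handwheel [{'xy': [307.8, 219.7], 'p': 0.91}, {'xy': [351.5, 277.5], 'p': 0.23}]
stand [{'xy': [309.7, 244.4], 'p': 0.76}]
{'time_s': 0.5, 'joints': array([ 8.31980682e+01,  2.05465088e+01,  6.80037682e-01, -4.69801469e-04,
       -7.01375921e+01, -1.65075617e+01]), 'qd': array([ 0.00796399, -0.14823554,  0.03527229,  0.07712064,  0.09686473,
       -0.06385159]), 'joint_torque': array([-4.14744536e-04, -5.81794095e+01,  2.93072802e+01,  6.99732542e+00,
        1.19978780e-02, -3.13990677e-05]), 'tcp_pos': array([0.26709091, 0.61985387, 0.22654347]), 'eef_rot': array([ 1.79995979e+02, -7.30906267e-04, -2.33096531e+01]), 'contact_force': array([-0.26344866,  0.15194508,  0.80014744]), 'moment': array([-0.06828194, -0.00412287,  0.00159628]), 'gripper_width': 0.08771904375111715}
```

View pics/t0.png

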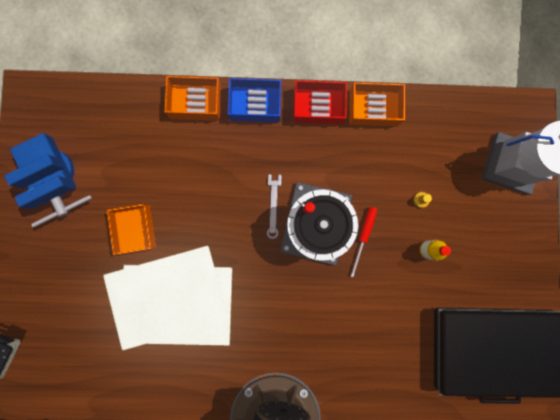

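View pics/s0.png

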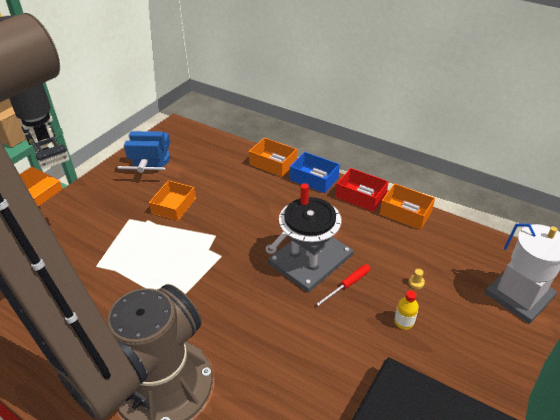

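The top view shows the wheel hub at about (323,224) and the red handle top at (309,208). The side view shows the handle top at about (305,187). I'll measure these precisely now.

Run:
```python
from h import *
from scipy.optimize import least_squares
t=cv2.imread('pics/t0.png');s=cv2.imread('pics/s0.png')
# ring fit in top: bright ring
hsv=cv2.cvtColor(t,cv2.COLOR_BGR2HSV)
def red(im,x0,x1,y0,y1):
    h=cv2.cvtColor(im,cv2.COLOR_BGR2HSV)
    m=((h[...,0]<6)|(h[...,0]>174))&(h[...,1]>190)&(h[...,2]>90)
    mm=np.zeros_like(m);mm[y0:y1,x0:x1]=m[y0:y1,x0:x1]; ys,xs=np.nonzero(mm);return xs,ys
xs,ys=red(t,295,325,195,220);print('top red',xs.mean(),ys.mean(),xs.min(),xs.max(),ys.min(),ys.max(),len(xs))
ptop=onz('top',[xs.mean(),ys.mean()],.244)[0];print(ptop)
xs,ys=red(s,290,320,175,215);print('side red',xs.mean(),xs.min(),xs.max(),ys.min(),ys.max())
print('side top->',onz('side',[xs.mean(),ys.min()+3],.244))
m=(hsv[...,1]<60)&(hsv[...,2]>120)
mm=np.zeros_like(m,np.uint8);mm[180:270,280:365]=m[180:270,280:365]
ys,xs=np.nonzero(mm)
hull=cv2.convexHull(np.c_[xs,ys].astype(np.int32)).reshape(-1,2)
w=onz('top',hull,.169)[:,:2]
f=least_squares(lambda p:np.hypot(*(w-p[:2]).T)-p[2],[*w.mean(0),.084],loss='soft_l1',f_scale=.002);print('ring',f.x,abs(f.fun).mean())
print('hub',onz('top',[323.5,224.5],.19))
c=cv2.resize(t[180:270,280:370],None,fx=6,fy=6,interpolation=cv2.INTER_CUBIC);cv2.imwrite('pics/tc.png',c)
c=cv2.resize(s[170:290,255:365],None,fx=5,fy=5,interpolation=cv2.INTER_CUBIC);cv2.imwrite('pics/sc.png',c)
for n,im in(('top',t),('side',s)):
    q=np.array([f.x[0],f.x[1]]); print(n,'axis proj',proj(n,[*q,.188]),'crank',proj(n,[*ptop[:2],.244]))
```

```text
top red 309.1666666666667 207.0888888888889 304 314 202 212 90
[ 0.55818978 -0.05644485  0.244     ]
side red 304.2147651006711 301 308 184 204
side top-> [[ 0.55289429 -0.0605556   0.244     ]]
ring [ 0.50920704 -0.09540118  0.10221429] 0.016471683714010636
hub [[ 0.52300956 -0.09605738  0.19      ]]
top axis proj [[323.00545444 230.43689471]] crank [[309.16666667 207.08888889]]
side axis proj [[306.82626779 216.49317331]] crank [[303.88489196 185.42363457]]
```

View pics/tc.png

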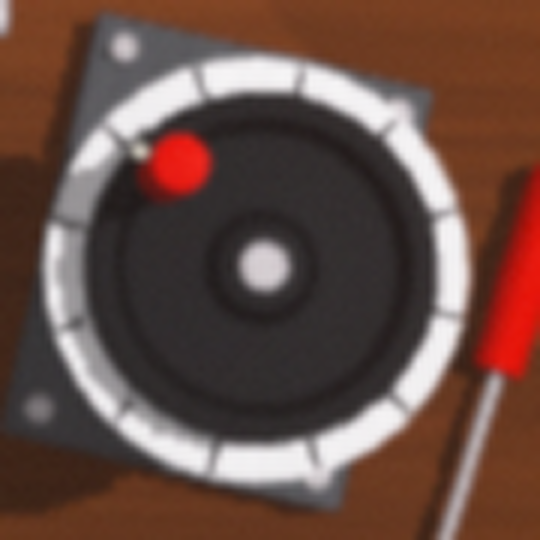

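View pics/sc.png

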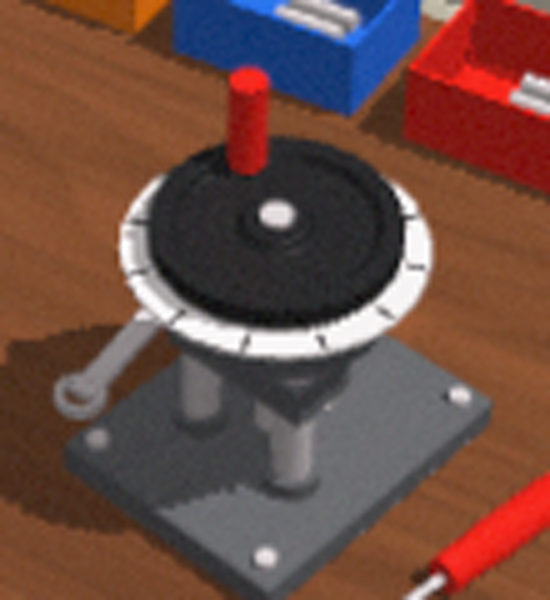

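Run:
```python
from h import *
from scipy.optimize import least_squares
T=lambda a:[280+(a[0]+.5)/6-.5,180+(a[1]+.5)/6-.5]
S=lambda a:[255+(a[0]+.5)/5-.5,170+(a[1]+.5)/5-.5]
ct,hub,ring=T((183,162)),T((264,266)),T((256,269))
cs,hs=S((249,79)),S((277,213))
print('crank top/side',onz('top',ct,.244),onz('side',cs,.244))
print('axis ring',onz('top',ring,.169),'hub .19/.2',onz('top',hub,.19),onz('top',hub,.2),'side',onz('side',hs,.19),onz('side',hs,.2))
mk=onz('top',T((141,150)),.186);print('mark',mk)
def f(p):
    ax=p[:2];a=p[2];c=ax+.052*np.array([np.cos(a),np.sin(a)]);h=p[3]
    return np.r_[proj('top',[*c,.244])[0]-ct,proj('side',[*c,.244])[0]-cs,proj('top',[*ax,h])[0]-hub,proj('side',[*ax,h])[0]-hs,proj('top',[*ax,.169])[0]-ring]
q=least_squares(f,[.52,-.096,.8,.19],x_scale=[.01,.01,.1,.01]);print(q.x,np.degrees(q.x[2]),q.fun.round(2))
ax=q.x[:2]; m=mk[0,:2]-ax;print('mark ang',np.degrees(np.arctan2(m[1],m[0])))
tk=[onz('top',T(p),.169)[0,:2]-ax for p in((203,80),(301,80),(393,135),(443,213),(449,316),(402,405),(316,452),(215,458),(120,412),(68,323),(68,218),(120,140))]
print([round(float(np.degrees(np.arctan2(v[1],v[0]))),1) for v in tk],[round(float(np.hypot(*v)),3) for v in tk])
for b in('bearing','wrench','screwdriver','oil','bin','spool'):print(b,r.recognise(b,'top')[:1])
```

```text
crank top/side [[ 0.5593589  -0.05844493  0.244     ]] [[ 0.55899885 -0.05757093  0.244     ]]
axis ring [[ 0.52404678 -0.09592423  0.169     ]] hub .19/.2 [[ 0.52437494 -0.09622977  0.19      ]] [[ 0.52392528 -0.09486665  0.2       ]] side [[ 0.52647277 -0.09518382  0.19      ]] [[ 0.51673235 -0.10043506  0.2       ]]
mark [[ 0.56872129 -0.04779158  0.186     ]]
[ 0.52410248 -0.09614749  0.82544094  0.19224374] 47.29428238340125 [-0.23 -0.01  0.19 -0.03  0.09  0.08 -0.1   0.01  0.09 -0.02]
mark ang 47.3017551018508
[16.9, -12.3, -44.4, -72.0, -102.3, -131.8, -161.0, 168.6, 137.5, 107.4, 76.3, 47.9] [0.078, 0.078, 0.077, 0.078, 0.079, 0.079, 0.076, 0.077, 0.079, 0.078, 0.078, 0.075]
bearing []
wrench [{'xy': [274.3, 206.9], 'p': 0.88}]
screwdriver [{'xy': [366.9, 226.1], 'p': 0.86}]
oil [{'xy': [433.5, 249.9], 'p': 0.76}]
bin [{'xy': [135.6, 228.1], 'p': 0.89}]
spool []
```

```bash
python3 -m inch '0 0 -0.02 0 0 0 0; 0 0 -0.03 0 0 0 0; 0 0 -0.02 0 0 0 0; 0.01 0.01 0 0 0 0 0; 0.02 0.02 0 0 0 0 0; 0.025 0.025 0 0 0 0 0; 0.025 0.025 0 0 0 0 0; 0.025 0.025 0 0 0 0 0; 0.025 0.025 0 0 0 0 0; 0.025 0.025 0 0 0 0 0; 0.025 0.025 0 0 0 0 0; 0.025 0.025 0 0 0 0 0; 0.025 0.025 0 0 0 0 0; 0.025 0.025 0 0 0 0 0; 0.025 0.025 0 0 0 0 0; 0.025 0.025 0 0 0 0 0; 0.025 0.025 0 0 0 0 0; 0.025 0.025 0 0 0 0 0; 0.02 0.02 0 0 0 0 0; 0 0 0 0 0 0 0' && python3 -m inch '0.025 0.025 0 0 0 0.04 0; 0.025 0.025 0 0 0 0.05 0; 0.02 0.02 0 0 0 0.05 0; 0.01 0.01 0 0 0 0.05 0; 0 0 0 0 0 0.05 0; 0 0 0 0 0 0.05 0; 0 0 0 0 0 0.05 0; 0 0 0 0 0 0 0; 0 0 0 0 0 0 0'
python3 - <<'E'
from h import *
s=r.get_state();print(s['tcp_pos'],s['eef_rot'],s['joints'],s['gripper_width'],s['time_s'])
psi=np.radians(s['eef_rot'][2]);d=np.array([.5359,-.0362])-s['tcp_pos'][:2]
print('tx,ty',d@[np.cos(psi),np.sin(psi)],d@[np.sin(psi),-np.cos(psi)],'az',psi-np.radians(-42.7))
E
```

```text
time_s: 2.47
tcp_pos: [0.4639, 0.1234, 0.2968]
eef_rot: [180.0, -0.0, -23.5]
contact_force: [0.6, 0.9, 0.1]
gripper_width: 0.0005
time_s: 3.22
tcp_pos: [0.4992, 0.0201, 0.2966]
eef_rot: [-180.0, -0.0, -42.7]
contact_force: [-0.1, 0.2, 0.2]
gripper_width: 0.0007
[0.49922848 0.02013004 0.2966127 ] [-1.79990127e+02 -1.63034161e-03 -4.26991851e+01] [ 2.48814778e+01  1.43082486e+00 -1.42821163e+01 -2.34614623e-03
 -7.42773101e+01  2.24199728e+01] 0.000664886489492388 3.2167
tx,ty 0.06515096155051578 0.01652955512677735 az 1.4222221449644579e-05
```

```bash
python3 -m inch '0.015 0.0045 0 0 0 0 0; 0.02 0.005 0 0 0 0 0; 0.02 0.005 0 0 0 0 0; 0.01 0.002 0 0 0 0 0; 0 0 0 0 0 0 0; 0 0 0.02 0 0 0 0; 0 0 0.02 0 0 0 0; 0 0 0.02 0 0 0 0; 0 0 0.015 0 0 0 0; 0 0 0.01 0 0 0 0; 0 0 0.008 0 0 0 0; 0 0 0 0 0 0 0; 0 0 0 0 0 0 0'
python3 - <<'E'
from h import *
s=r.get_state();print(s['tcp_pos'],s['eef_rot'],s['time_s'])
d=s['tcp_pos'][:2]-[.5241,-.0961];psi=np.radians(s['eef_rot'][2])
print('rel tool',d@[np.cos(psi),np.sin(psi)],d@[np.sin(psi),-np.cos(psi)])
t=snap('top','t1');s=snap('side','s1')
cv2.imwrite('pics/c1.png',np.hstack([cv2.resize(t[160:290,260:390],(400,400)),cv2.resize(s[130:260,240:370],(400,400))])[:,:,::-1])
E
```

```text
time_s: 4.3
tcp_pos: [0.536, -0.036, 0.2039]
eef_rot: [180.0, -0.0, -42.8]
contact_force: [0.0, -0.1, 1.4]
gripper_width: 0.0005
[ 0.53596952 -0.03598391  0.20391492] [ 1.79998725e+02 -1.52168343e-02 -4.27529640e+01] 4.3
rel tool -0.032093486168929444 -0.05219997724821855
```

View pics/c1.png

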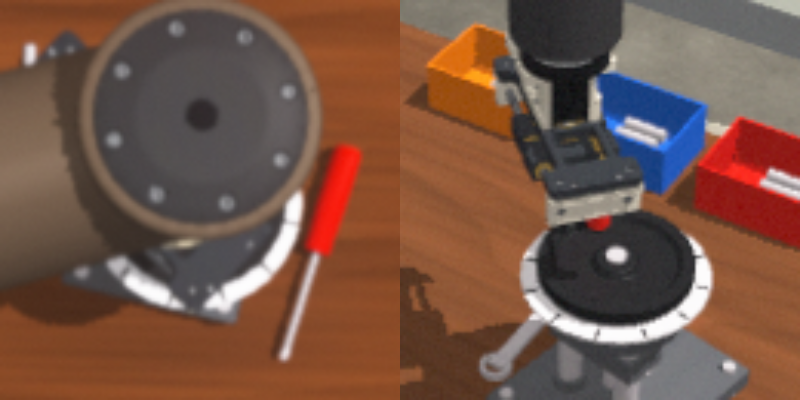

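```bash
python3 -c "
from h import *
print(proj('side',[[.536,-.036,.204],[.536,-.036,.27],[.5594,-.0579,.244]]))"
python3 -m inch '0.003 0 0 0 0 0 0; 0.003 0 0 0 0 0 0; 0.0025 0 0 0 0 0 0; 0.0015 0 0 0 0 0 0; 0.0015 0 0 0 0 0 0; 0 0 0 0 0 0 0'
python3 -m inch '0.00396 -0.00139 0 0 0 0.075 0; 0.00396 -0.00139 0 0 0 0.075 0; 0.00396 -0.00139 0 0 0 0.075 0'
```

```text
[[292.98550234 198.73568468]
 [293.13364712 179.74384773]
 [304.58145209 185.3600162 ]]
time_s: 4.9
tcp_pos: [0.5442, -0.044, 0.2036]
eef_rot: [-180.0, 0.0, -42.8]
contact_force: [-1.8, 2.0, 1.2]
gripper_width: 0.0003
time_s: 5.15
tcp_pos: [0.5554, -0.0498, 0.2036]
eef_rot: [180.0, 0.0, -55.9]
contact_force: [-0.6, 0.7, 0.2]
gripper_width: 0.0001
```

```bash
cat > st.py <<'E'
from h import *
s=r.get_state();d=s['tcp_pos'][:2]-[.5241,-.0961];psi=np.radians(s['eef_rot'][2])
a=np.degrees(np.arctan2(d[1],d[0]));p=(d@[np.cos(psi),np.sin(psi)],d@[np.sin(psi),-np.cos(psi)])
# post angle if in contact: tool frame tangential pos = p0+.0205 , radius .052
b=np.arcsin((p[0]+.0205)/.052)
print('rel tool',np.round(p,4),'clicks if touching',((-42.75-np.degrees(psi))+np.degrees(b))/30, 'tangF',s['contact_force'][:2]@[np.cos(psi),np.sin(psi)],s['time_s'])
E
python3 st.py
python3 -m inch '0.00396 -0.00139 0 0 0 0.075 0; 0.00396 -0.00139 0 0 0 0.075 0; 0.00396 -0.00139 0 0 0 0.075 0; 0.00396 -0.00139 0 0 0 0.075 0'; python3 st.py
python3 -m inch '0.00396 -0.00139 0 0 0 0.075 0; 0.00396 -0.00139 0 0 0 0.075 0';python3 st.py
```

```text
rel tool [-0.0208 -0.0519] clicks if touching 0.4280266813922165 tangF -0.9249995175963017 5.15
time_s: 5.48
tcp_pos: [0.5678, -0.0613, 0.2034]
eef_rot: [180.0, 0.0, -73.1]
contact_force: [-1.1, 4.3, 1.6]
gripper_width: 0.0003
rel tool [-0.0205 -0.0519] clicks if touching 1.009458050898339 tangF -4.441230664876265 5.4833
time_s: 5.65
tcp_pos: [0.5726, -0.068, 0.2035]
eef_rot: [-180.0, 0.0, -81.7]
contact_force: [-0.0, 1.3, 0.2]
gripper_width: 0.0004
rel tool [-0.0208 -0.052 ] clicks if touching 1.288117936804174 tangF -1.2407918501884772 5.65
```

```bash
python3 -m inch '0.00396 -0.00139 0 0 0 0.075 0; 0.00396 -0.00139 0 0 0 0.075 0; 0.00396 -0.00139 0 0 0 0.075 0; 0.00396 -0.00139 0 0 0 0.075 0; 0.00396 -0.00139 0 0 0 0.075 0; 0.00396 -0.00139 0 0 0 0.075 0';python3 st.py
python3 -m inch '0.00396 -0.00139 0 0 0 0.075 0; 0.00396 -0.00139 0 0 0 0.075 0; 0.00396 -0.00139 0 0 0 0.075 0; 0.00396 -0.00139 0 0 0 0.075 0; 0.00396 -0.00139 0 0 0 0.075 0; 0.00396 -0.00139 0 0 0 0.075 0';python3 st.py
python3 - <<'E'
from h import *
s=snap('side','s2')
cv2.imwrite('pics/c2.png',cv2.resize(s[150:260,240:370],(650,550),interpolation=2)[:,:,::-1])
E
```

```text
time_s: 6.15
tcp_pos: [0.5801, -0.0919, 0.2035]
eef_rot: [-180.0, 0.0, -107.5]
contact_force: [-0.4, 2.7, 0.9]
gripper_width: 0.0005
rel tool [-0.0208 -0.0521] clicks if touching 2.1448219734610876 tangF -2.456436763671135 6.15
time_s: 6.65
tcp_pos: [0.5763, -0.1169, 0.2035]
eef_rot: [-180.0, 0.0, -133.2]
contact_force: [1.9, 3.9, -0.3]
gripper_width: 0.0002
rel tool [-0.0206 -0.0523] clicks if touching 3.012319851935601 tangF -4.1712606409769135 6.65
```

View pics/c2.png

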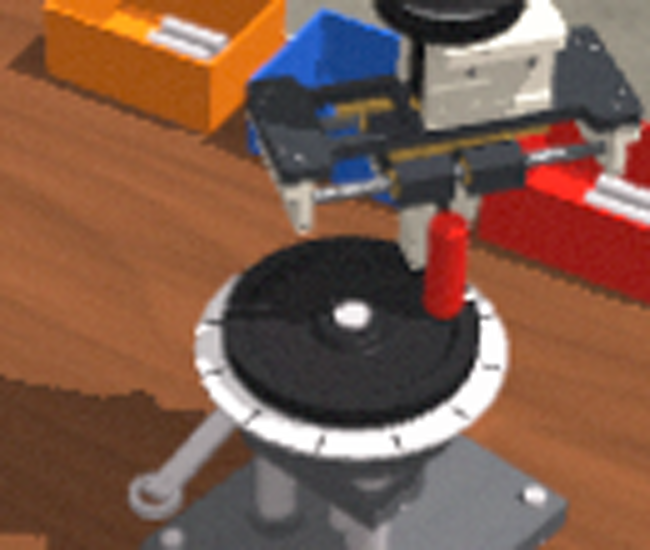

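The side view shows the fingers behind the red handle, whose top is at about crop (447,222), or image (329,194). That looks like click 3. I'll compare it with the prediction while going on gently.

```bash
python3 -c "
from h import *
print(proj('side',[.5623,-.1314,.244]))"
python3 -m inch '0.00396 -0.00139 0 0 0 0.075 0; 0.00396 -0.00139 0 0 0 0.075 0; 0.00396 -0.00139 0 0 0 0.075 0; 0.0026 -0.00096 0 0 0 0.05 0; 0 0 0 0 0 0 0; 0 0 0 0 0 0 0';python3 st.py
```

```text
[[329.31421852 194.0159537 ]]
time_s: 7.2
tcp_pos: [0.5685, -0.1302, 0.2036]
eef_rot: [-180.0, -0.0, -148.6]
contact_force: [0.5, 0.2, 0.1]
gripper_width: 0.0004
rel tool [-0.0201 -0.0522] clicks if touching 3.5423866102319375 tangF -0.5863918712062299 7.2
```

Now at 3.54 clicks, so a bit more is needed, to about 3.7.

```bash
python3 -m inch '0.0026 -0.00096 0 0 0 0.05 0; 0.0016 -0.0006 0 0 0 0.03 0; 0 0 0 0 0 0 0; 0 0 0 0 0 0 0';python3 st.py
python3 - <<'E'
from h import *
s=snap('side','s3')
a=np.radians(47.3-120);print(proj('side',[.5241+.052*np.cos(a),-.0961+.052*np.sin(a),.244]))
cv2.imwrite('pics/c3.png',cv2.resize(s[150:260,240:370],(650,550),interpolation=2)[:,:,::-1])
E
```

```text
time_s: 7.53
tcp_pos: [0.5657, -0.1335, 0.2035]
eef_rot: [-180.0, -0.0, -153.2]
contact_force: [0.7, 0.2, -0.0]
gripper_width: 0.0003
rel tool [-0.0203 -0.0521] clicks if touching 3.6894536713336765 tangF -0.7035218801971937 7.5333
[[330.05787992 200.70951898]]
```

View pics/c3.png

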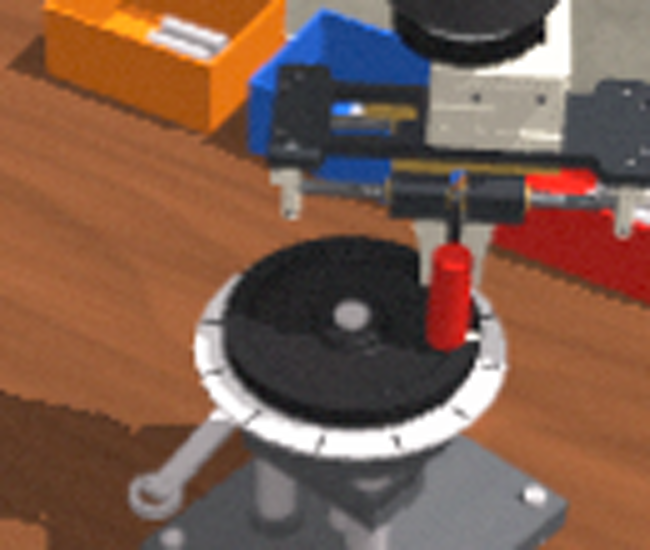

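The handle top is at crop (453,252), or image (330.5,200.3). The prediction for click 4 is (330.1,200.7), so it has snapped in. Next I'll back away and rise.

```bash
python3 -m inch '-0.005 0 0 0 0 0 0; -0.01 0 0 0 0 0 0; -0.01 0 0 0 0 0 0; -0.005 0 0 0 0 0 0; 0 0 -0.01 0 0 0 0; 0 0 -0.02 0 0 0 0; 0 0 -0.03 0 0 0 0; 0 0 -0.03 0 0 0 0; 0 0 -0.02 0 0 0 0; -0.02 0 0 0 0 0 0; -0.03 0 0 0 0 0 0; -0.04 0 0 0 0 0 0; -0.03 0 0 0 0 0 0; -0.02 0 0 0 0 0 0; 0 0 0 0 0 0 0; 0 0 0 0 0 0 0; 0 0 0 0 0 0 0'
python3 - <<'E'
from h import *
t=snap('top','t4');s=snap('side','s4')
for c in('top','side'):
  for k in(3,4,5):
    a=np.radians(47.3-30*k);print(c,k,proj(c,[.5241+.052*np.cos(a),-.0961+.052*np.sin(a),.244]))
cv2.imwrite('pics/c4.png',np.hstack([cv2.resize(t[160:290,260:390],(400,400)),cv2.resize(s[150:280,240:370],(400,400))])[:,:,::-1])
for n,im,b in(('top',t,(300,355,205,260)),('side',s,(318,340,185,225))):
    h=cv2.cvtColor(im,cv2.COLOR_RGB2HSV);m=((h[...,0]<6)|(h[...,0]>174))&(h[...,1]>190)&(h[...,2]>90)
    ys,xs=np.nonzero(m[b[2]:b[3],b[0]:b[1]]);print(n,len(xs),len(xs)and(xs.mean()+b[0],ys.mean()+b[2],ys.min()+b[2]))
for b in('wrench','screwdriver','oil','bin','spool','bearing'):print(b,r.recognise(b,'top')[:1],r.recognise(b,'side')[:1])
E
```

```text
time_s: 9.0
tcp_pos: [0.7174, -0.0574, 0.3138]
eef_rot: [-180.0, -0.0, -153.4]
contact_force: [-1.1, -0.2, -0.8]
gripper_width: 0.0007
top 3 [[343.08433635 206.11259564]]
top 4 [[349.4488162  216.57283505]]
top 5 [[349.79061577 228.7953303 ]]
side 3 [[329.30501886 194.00811805]]
side 4 [[330.05787992 200.70951898]]
side 5 [[325.46332132 206.72340138]]
top 78 (np.float64(347.2051282051282), np.float64(216.74358974358975), np.int64(212))
side 221 (np.float64(331.46153846153845), np.float64(204.19909502262442), np.int64(185))
wrench [{'xy': [271.8, 204.8], 'p': 0.66}] [{'xy': [274.0, 245.3], 'p': 0.59}]
screwdriver [{'xy': [365.8, 227.4], 'p': 0.94}] [{'xy': [354.4, 275.5], 'p': 0.57}]
oil [{'xy': [433.1, 249.7], 'p': 0.89}] [{'xy': [405.0, 312.4], 'p': 0.84}]
bin [{'xy': [128.2, 227.2], 'p': 0.93}] [{'xy': [171.5, 199.3], 'p': 0.69}]
spool [{'xy': [420.7, 199.3], 'p': 0.58}] [{'xy': [416.1, 278.6], 'p': 0.74}]
bearing [] []
```

View pics/c4.png

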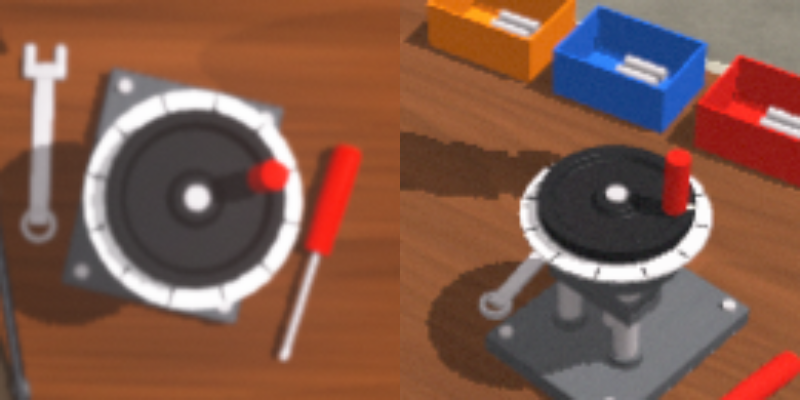

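View pics/t4.png

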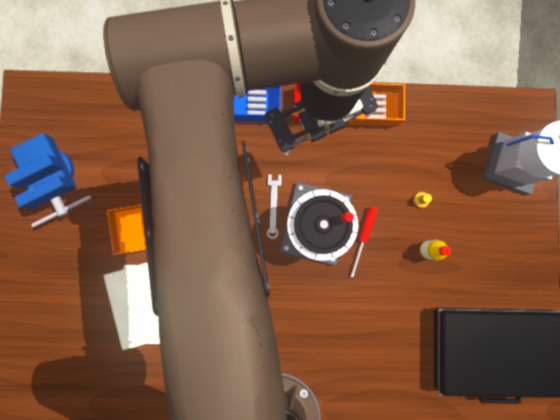

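The wheel is unobstructed. The handle top shows at (348,217) in the top view, against a prediction of (349,217) for click 4. The bystanders look unmoved, and the gripper is clear at a height of 0.31 m.

```bash
python3 -c "
from plant import r
print(r.close_job(), r.get_state()['contact_force'])"
```

```text
the job is handed in; nothing more can be done
the job is handed in; nothing more can be done
```

I turned the handwheel four clicks clockwise, then backed the fingers off, lifted clear and handed the job in at about 9–10 s of the 48 s. I pushed the red handle from one side with closed fingertips at about 50 mm/s. The fingers stopped at about 3.7 clicks, after the wheel had snapped ahead into the fourth.

**Wheel position:** In the last pictures the handle is within about 2 px of where click 4 should put it in the top view, and nearer still in the side view. Neighbouring clicks would be about 12 px away in the top view. In the side view its white mark shows at the rim beside the handle.

**Robot:** The gripper ended about 0.2 m from the wheel at 0.31 m height. The small force still read there (about 1 N) is of the size of the sensor's noise.

**Bystanders:** The wrench, screwdriver, oil bottle and spool look unmoved in the pictures. The bin is partly hidden behind the arm in the last top view, but it is recognised in the side view. The recogniser never found the bearing under the gauge, so I couldn't check it; nothing went near it.

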